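# Snap the pencil case shut and put it away under the desk shelf

## Robot

A 6-joint arm with a two-finger parallel gripper is mounted at the origin on the work surface. World frame = base frame: x ahead of the robot, y to its left, z up, the work surface at z = 0. Lengths are in m, angles in rad, forces in N, time in s.
With the tool pointing down it reaches from about 0.375 to 0.9 m from the base axis. Payload 3.1 kg.
Tool frame: the origin (TCP) lies midway between the tips of the shut fingers; the grasp point (between the pads) lies 19 mm behind it; z points along the fingers, y is the line along which they close (so a half turn about z gives the same grasp; the last joint's range is limited). The gripper opens to 85 mm and grips with 20 to 120 N. Pads are 22 mm wide; open, the fingers measure 114 mm over their backs; the gripper's body (76 mm by 85 mm) begins 54 mm behind the grasp point. The pads swing forward as they close: fully open they stand 13 mm farther back than shut.
Start: joints at [-1.415, 0.527, 1.433, -0, 1.181, -0.178], TCP at [0.205, -0.59, 0.231] pointing down, gripper open.
Joint ranges: [-3.08, 3.08], [-0.75, 2.2], [0.22, 2.44], [-1.43, 4.57], [0, 2.65], [-2.85, 2.85]. Speed limits (rad/s): [2.79, 2.79, 3.14, 3.14, 3.14, 3.14].

## Interface

Orientations are given as a unit quaternion [x, y, z, w].
In Python, from station import manip gives the robot as it stands. The module is installed in compiled form; this text tells all that it offers.
- The arm moves only by the tool apply_moves, never from a script. Its arguments are lists of equal length, an entry for each row: "claw": the gripper's target within -1 to 1 (fully open at 1, half-way at 0, shut at -1); "travel": the shift along the tool's x, y, z scaled (see below), a list of three; "turn": the turn, a rotation vector about the tool's x, y, z scaled (see below), a list of three. In form: {"claw": [claw, ...], "travel": [[dx, dy, dz], ...], "turn": [[rx, ry, rz], ...]}. A call has 1 to 5 rows; each row is the pose to reach, as a shift and turn from the pose commanded when the call began, along the tool's axes at that moment, turning the shorter way round; what a row does not reach only later rows make up. The controller multiplies each number of a shift by 800 mm and each number of a turn by 180 degrees. A row lasts 1/12 s, in which the tool goes at most 41.7 mm and 7.16 degrees, less where a joint would pass 70% of its speed; a pose out of reach is approached as far as the arm can. A call with a number of a shift or a turn outside -1 to 1 is refused whole. A call with a gripper value outside its range is refused whole. The fingers move at their own pace and stop on an object; "newtons" is the grip in N (left out, the last holds). Time passes only in rows, so rows that repeat a pose let the fingers close. It gives the time, the measured TCP pose, the force, the opening and the grip force at its end, in the units of the state.
- manip.sense(): the state, without advancing time (a new reading comes with each control period).
- manip.snapshot(name): name is "side" or "top"; returns a dict with "pixels" (384x512x3 uint8, red, green, blue), "depth" (384x512 float32, m along the optical axis (not along the pixel's ray), 0 where there is no reading), "intrinsics" (3x3 intrinsics, pixels), "k1" (the pictures are not rectified: a ray, as slopes to the right and down, at radius r is drawn at 1 + k1 r^2 times it, then the intrinsics apply), "R" (3x3) and "t" (3): a world point X has camera coordinates R X + t. Camera axes: x right, y down, z forward; pixel columns grow to the right and rows downward; lengths in m; the calibration is good to about 2 mm. A picture is of the moment at which its call begins.
- manip.sign_off(): hands the job in; it is judged then, once.
The state is a dict: "t": time; "q": joint angles; "qd": joint speeds; "tau": joint torques, N m; "tcp_pos": TCP position; "tool_rot": TCP orientation; "force": force on the tool from outside, world axes, zero at the start; "ft_torque": the same for the moment, N m; "finger_gap": opening from 0.0 (shut) to 1.0 (fully open); "gripper_force": force on a finger pad.
Only numpy, scipy, OpenCV 4.12 (cv2) and the standard library are available. Lean on these libraries where they do the work, as an engineer would, in place of code of your own. Each camera call takes 0.05 s, during which the arm holds its last target. There are 200 camera calls.

## Task

Homework is over: first press the free edge of the pencil case's lid down until its catch clicks and the lid stays shut by itself, with the case still out in front of the low desk shelf. Then slide the shut case along the table in under the shelf until its front is about level with the shelf's front edge (within 3 cm along its whole front), without lifting it and without the case or the robot touching the shelf. Do not disturb the mug, the stapler or the eraser.

Things in the scene. Friction and masses are not known exactly. Their poses are not given: they have to be found in the camera images.
- case: Loose navy pencil case, ~0.35 kg, in front of the shelf with its lid ajar: tray 86 mm deep (own x) by 190 wide (own y), 28 high; 8 mm lid, so 36 mm high when shut. Origin: centre of underside. Own -x is its front, facing roughly to the robot, with a snap tongue 32 mm wide mid-front standing 9 mm out; hinge along the back. Within 45 mm and 0.3 rad of the shelf's middle line; slides at 1 to 4 N.
- lid (a joint): Angle of the lid, rad: 0 = fully shut, 0.5 to 1 as it stands ajar. A weak spring lifts it; unless caught it springs back to about 0.4. It meets the catch at about 0.09 and is past it below 0.03; the click needs roughly 6 to 9 N down at the free edge, more if pressed nearer the hinge; then the lid stays at 0 to 0.02.
- lid_edge (a point): Point on the lid's upper face, mid-width, 12 mm in from its free (front) edge and 74 mm from the hinge line: where to press. It moves with the lid, on an arc about the hinge.
- hinge (a point): Middle of the lid's hinge line, fixed to the case at its back: 43 mm along the case's own +x from its centre and 28 mm above the table. The lid's upper face lies 8 mm outside the plane through the hinge line (36 mm above the table when shut).
- front_left (a point): Left end (own +y) of the case's front face, 14 mm above the table. Its position along the shelf's own x tells how far the front is from the shelf's edge.
- front_right (a point): Right end (own -y) of the case's front face, 14 mm above the table.
- shelf: Fixed low wooden desk shelf open to the front (own -x, roughly to the robot). Origin: middle of its front edge, at table height; own +x leads in under the board. Board 200 mm deep by 430 wide, underside 50 mm and top 62 mm above the table; two side panels 15 mm thick stand 400 mm apart (inner faces at own y -200 and +200). Notebooks and a clock on its rear half.
- mug: White ceramic mug, 78 mm across, 88 mm high with a handle, standing beside the case. Origin: centre of its underside. Bystander.
- stapler: Aluminium stapler, 120 x 34 x 47 mm, lying beside the case. Origin: centre of its underside, long along own x. Bystander.
- eraser: White eraser, 46 x 20 x 12 mm, lying on the table nearer the robot. Origin: centre of its underside. Bystander.
Mind the look-alikes: they are no part of the job. There is more than one size of the case; the job needs the smallest.

How it is judged:
On the way:
1. the lid is caught shut with the fingers off the case, and the case is still in front of the shelf (value of joint lid below 0.035 rad and contact force between each of the arm, the fingers and case below 0.2 N and x of case in the frame of shelf below -0.05 m), for 0.3 s.
At the end, for the whole second after the job is handed in: The case lies flat, at rest and shut (lid angle under 0.035 rad) under the shelf between its side panels, both ends of its front face within 35 mm of the line of the shelf's front edge (value of joint lid below 0.035 rad and x of front_left in the frame of shelf between -0.035 and 0.035 m and x of front_right in the frame of shelf between -0.035 and 0.035 m and y of front_left in the frame of shelf below 0.2 m and y of front_right in the frame of shelf above -0.2 m and height (world z) of case below 0.006 m and angle between case's own z axis and vertical below 0.06 rad and linear speed of case below 0.01 m/s); the robot touches nothing.
It fails at once if the case touches the shelf (contact force between case and shelf above 0.5 N).
It fails at once if the robot touches the shelf (contact force between any of the arm, the fingers and shelf above 0.5 N).
It fails at once if the case is lifted off the table (height (world z) of case above 0.015 m).
It fails at once if the mug, the stapler or the eraser is shifted by more than 20 mm (distance of any of mug, stapler, eraser from where it was at the start of the episode above 0.02 m).
It also fails if it takes over 53 s, if anything falls off the work surface, if the arm or the gripper's body presses on something with over 40 N, if the wrist force passes 120 N, or if a joint passes its speed limit or range.

## Working session

There is one attempt and no reset: what is moved stays moved. The work goes in short steps, Python scripts to look and compute and a tool call to move; the robot and the scene stay as the last step left them, time stands still between calls to the robot, and variables do not carry over. Pictures are saved under pics/ and viewed, at most 10 in all, crops included, and the job is handed in when it is done.

Besides the shell and the picture viewer there is one more tool, called after "Call:" as name(argument=value, ...) on one line, values as JSON. apply_moves: Moves the arm, as the interface text tells. Shifts and turns lie within -1 to 1; 1 stands for 800 mm of shift or 180 degrees of turn. Its arguments: {"type":"object","properties":{"claw":{"type":"array","items":{"type":"number"}},"travel":{"type":"array","items":{"type":"array","items":{"type":"number"}}},"turn":{"type":"array","items":{"type":"array","items":{"type":"number"}}},"newtons":{"type":"number"}},"required":["claw","travel","turn"]}

```bash
mkdir -p pics
cat > h.py <<'E'
import numpy as np,cv2
from station import manip
def snap(n):
    return manip.snapshot(n)
def save(s,name): cv2.imwrite('pics/'+name,cv2.cvtColor(s['pixels'],cv2.COLOR_RGB2BGR))
def rays(s,uv):
    K=np.array(s['intrinsics']);uv=np.atleast_2d(uv).astype(float)
    d=(uv-[K[0,2],K[1,2]])/[K[0,0],K[1,1]]
    x=d.copy()
    for _ in range(20): x=d/(1+s['k1']*(x**2).sum(1,keepdims=True))
    return np.c_[x,np.ones(len(x))]
def world(s,uv,depth=None,z=None):
    r=rays(s,uv);R=np.array(s['R']);t=np.array(s['t'])
    if depth is not None: return (r*np.asarray(depth).reshape(-1,1)-t)@R
    c=-R.T@t;d=r@R
    return c+d*((z-c[2])/d[:,2])[:,None]
def cloud(s):
    D=s['depth'];v,u=np.mgrid[:384,:512]
    P=world(s,np.c_[u.ravel(),v.ravel()],D.ravel()).reshape(384,512,3);P[D==0]=np.nan
    return P
E
python3 - <<'E'
from h import *
a=snap('side');b=snap('top');save(a,'s0.png');save(b,'t0.png')
for s in(a,b):print(np.array(s['intrinsics']).tolist(),s['k1'],(-np.array(s['R']).T@s['t']).round(3),np.array(s['R']).round(2).tolist())
print({k:np.round(v,3).tolist() for k,v in manip.sense().items()})
E
```

```text
[[369.7030873509272, 0.0, 257.9761218311749], [0.0, 369.7030873509272, 194.39271592813958], [0.0, 0.0, 1.0]] -0.10881128599668978 [ 0.367 -1.021  0.625] [[0.98, -0.2, -0.03], [-0.13, -0.5, -0.86], [0.16, 0.84, -0.51]]
[[494.51591358254586, 0.0, 251.36535813348485], [0.0, 494.51591358254586, 186.52940036323116], [0.0, 0.0, 1.0]] -0.059562962023216794 [ 0.344 -0.112  1.387] [[0.01, -1.0, -0.0], [-0.99, -0.01, -0.13], [0.13, 0.01, -0.99]]
{'t': 0.1, 'q': [-1.416, 0.528, 1.434, -0.0, 1.181, -0.178], 'qd': [0.001, -0.003, -0.002, 0.001, 0.0, -0.0], 'tau': [0.0, -44.33, -17.859, -0.0, 0.004, 0.0], 'tcp_pos': [0.205, -0.59, 0.23], 'tool_rot': [0.986, 0.166, 0.0, -0.001], 'force': [0.062, -0.316, -0.059], 'ft_torque': [0.063, -0.069, 0.004], 'gripper_force': 0.0, 'finger_gap': 0.999}
```

View pics/s0.png

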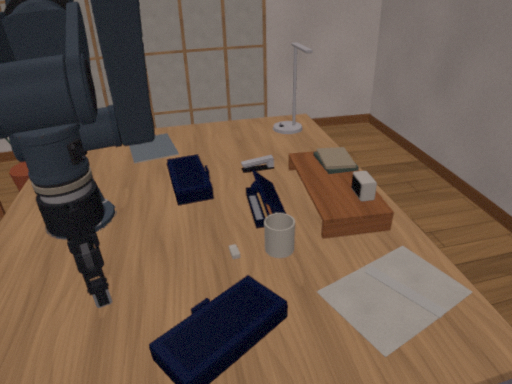

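View pics/t0.png

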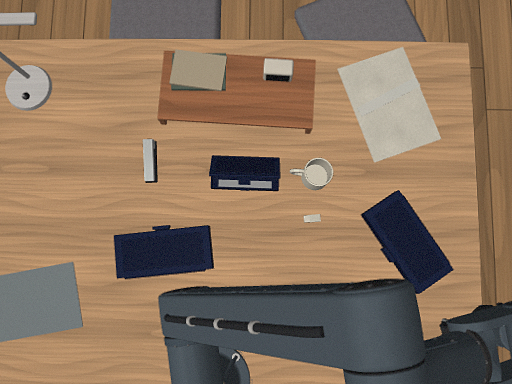

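Side view: shelf (335,195), ajar case (265,200), mug (280,235), stapler (257,163), eraser (234,251). There are three navy cases in the top view: (163,250), shut and large; (407,243), shut and largest; (245,172), ajar and small in front of the shelf. The last one fits the description. I'll confirm it in a crop and measure.

Run:
```python
from h import *
s=snap('top');P=cloud(s);im=s['pixels'];hsv=cv2.cvtColor(im,cv2.COLOR_RGB2HSV)
c=cv2.cvtColor(im[40:230,130:350],cv2.COLOR_RGB2BGR);cv2.imwrite('pics/c0.png',cv2.resize(c,None,fx=3,fy=3,interpolation=cv2.INTER_CUBIC))
# shelf: wood-red top, plane height
m=(abs(P[...,2]-.062)<.008)&(P[...,0]>.55)
m=m.astype(np.uint8);n,l,st,ce=cv2.connectedComponentsWithStats(m)
i=1+st[1:,4].argmax();q=P[l==i];print('shelf',st[i],np.nanmedian(q[:,2]))
ys,xs=np.nonzero(l==i);cols=range(xs.min()+5,xs.max()-4,3)
fe=np.array([[x,ys[xs==x].max()+.5] for x in cols]);W=world(s,fe,z=.062)
k=np.polyfit(W[:,1],W[:,0],1);r=W[:,0]-np.polyval(k,W[:,1]);g=abs(r)<.004;k=np.polyfit(W[g,1],W[g,0],1);print('edge x=k0*y+k1',k,g.sum(),len(g))
e=world(s,[[xs.min(),120],[xs.max()+1,128]],z=.062);print('ends',e)
# navy case
nv=((hsv[...,0]>105)&(hsv[...,0]<130)&(hsv[...,1]>120)).astype(np.uint8)
nv=cv2.morphologyEx(nv,cv2.MORPH_CLOSE,np.ones((5,5)))
n,l,st,ce=cv2.connectedComponentsWithStats(nv)
for j in range(1,n):
  if st[j,4]>300: print('navy',st[j],ce[j],cv2.minAreaRect(world(s,np.argwhere(l==j)[:,::-1],z=.03)[:,:2].astype(np.float32)))
for nm,b in dict(case=(200,145,290,200),mug=(285,150,340,195),stap=(135,130,165,190),eras=(298,208,325,228)).items():
  Q=P[b[1]:b[3],b[0]:b[2]].reshape(-1,3);z=Q[:,2];Q=Q[z>.008]
  print(nm,len(Q),cv2.minAreaRect(Q[:,:2].astype(np.float32)),np.nanpercentile(Q,[2,50,98],axis=0).round(3).tolist())
for x in(225,245,265): print(x,[(v,P[v,x].round(3).tolist()) for v in range(150,196,3)])
```

```text
shelf [ 157   51  159   78 7874] 0.06024100356506514
edge x=k0*y+k1 [0.05491013 0.69789425] 50 50
ends [[ 0.70308286  0.15923408  0.062     ]
 [ 0.68454846 -0.27970508  0.062     ]]
navy [ 210  156   70   35 1885] [244.19787798 170.94111406] ((0.5628991723060608, -0.08382522314786911), (0.1926773488521576, 0.09263601899147034), 88.76233673095703)
navy [ 362  191   91  102 4404] [406.79768392 241.65554042] ((0.37443578243255615, -0.5290380120277405), (0.26270174980163574, 0.1360788643360138), 33.75376892089844)
navy [ 114  226   99   53 4252] [162.76128881 251.48283161] ((0.34788018465042114, 0.13728047907352448), (0.13153234124183655, 0.262349396944046), 6.811336517333984)
case 1770 ((0.563463032245636, -0.08439134806394577), (0.18893560767173767, 0.09504173696041107), 88.80525970458984) [[0.519, -0.176, 0.01], [0.567, -0.085, 0.064], [0.608, 0.007, 0.093]]
mug 512 ((0.5603170394897461, -0.2704707980155945), (0.12430528551340103, 0.0774482935667038), 83.17781066894531) [[0.521, -0.318, 0.009], [0.564, -0.277, 0.062], [0.595, -0.215, 0.089]]
stap 473 ((0.597525417804718, 0.18403099477
[... 1116 characters left out ...]
.541, -0.087, 0.092]), (180, [0.534, -0.087, 0.087]), (183, [0.526, -0.087, 0.086]), (186, [0.53, -0.085, 0.002]), (189, [0.519, -0.086, 0.018]), (192, [0.513, -0.086, -0.001]), (195, [0.504, -0.086, 0.002])]
265 [(150, [0.635, -0.141, -0.002]), (153, [0.626, -0.141, -0.001]), (156, [0.618, -0.141, -0.004]), (159, [0.6, -0.14, 0.041]), (162, [0.59, -0.14, 0.05]), (165, [0.58, -0.14, 0.06]), (168, [0.57, -0.14, 0.071]), (171, [0.561, -0.14, 0.074]), (174, [0.551, -0.14, 0.089]), (177, [0.543, -0.14, 0.087]), (180, [0.548, -0.142, -0.001]), (183, [0.539, -0.142, 0.002]), (186, [0.53, -0.142, 0.002]), (189, [0.518, -0.141, 0.031]), (192, [0.514, -0.142, -0.006]), (195, [0.505, -0.142, -0.003])]
```

View pics/c0.png

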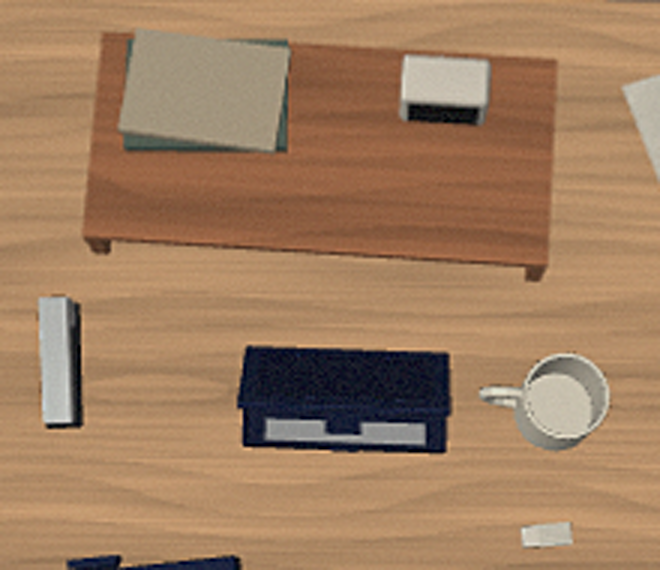

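The crop shows the ajar small case, about 190 mm wide with its front tongue at crop (345,428). It is the one to use. Case centre is about (0.561,-0.085), yaw -1.2°, lid about 0.78 rad. The shelf's front middle is about (0.694,-0.060), yaw -3.1°. I'll move above the lid with the fingers shut.

Call:
apply_moves(claw=[-1, -1, -1, -1, -1], travel=[[0.626, -0.451, 0.05], [0.626, -0.451, 0.05], [0.626, -0.451, 0.05], [0.626, -0.451, 0.05], [0.626, -0.451, 0.05]], turn=[[0, 0, 0.117], [0, 0, 0.117], [0, 0, 0.117], [0, 0, 0.117], [0, 0, 0.117]])

```text
t: 0.57
tcp_pos: [0.3249, -0.4186, 0.2175]
tool_rot: [1.0, -0.017, -0.0, -0.0]
force: [0.4, 0.5, 0.6]
finger_gap: 0.298
gripper_force: 0.0
```

```bash
cat > rem.py <<'E'
import sys,numpy as np
from scipy.spatial.transform import Rotation as Ro
from station import manip
# remaining move to x y z yaw(deg) tilt(deg, body back)
x,y,z,yaw,tilt=map(float,sys.argv[1:6])
s=manip.sense();R=Ro.from_quat(s['tool_rot'])
c,n=np.cos(np.radians(yaw)),np.sin(np.radians(yaw))
T=Ro.from_matrix(np.array([[c,n,0],[n,-c,0],[0,0,-1]]))*Ro.from_euler('y',tilt,degrees=True)
print('t',round(s['t'],2),'pos',np.round(s['tcp_pos'],4),'F',np.round(s['force'],2),'gap',round(s['finger_gap'],2),'tool x,z',R.as_matrix()[:,0].round(3),R.as_matrix()[:,2].round(3))
print('travel',(R.inv().apply(np.array([x,y,z])-s['tcp_pos'])/.8).round(4),'turn',((R.inv()*T).as_rotvec()/np.pi).round(4))
E
python3 rem.py .556 -.086 .15 -2 0
```

```text
t 0.57 pos [ 0.3249 -0.4186  0.2175] F [0.37 0.54 0.58] gap 0.3 tool x,z [ 0.999 -0.035 -0.   ] [-0.     0.001 -1.   ]
travel [ 0.2742 -0.4255  0.0845] turn [-0.0002  0.      0.    ]
```

Call:
apply_moves(claw=[-1, -1, -1, -1, -1], travel=[[0.274, -0.425, 0.084], [0.274, -0.425, 0.084], [0.274, -0.425, 0.084], [0.274, -0.425, 0.084], [0.274, -0.425, 0.084]], turn=[[0, 0, 0], [0, 0, 0], [0, 0, 0], [0, 0, 0], [0, 0, 0]])

```text
t: 0.98
tcp_pos: [0.4422, -0.2497, 0.1834]
tool_rot: [1.0, -0.017, -0.0, -0.0]
force: [0.1, -0.3, 0.4]
finger_gap: -0.002
gripper_force: 0.0
```

```bash
python3 rem.py .556 -.086 .12 -2 0
```

```text
t 0.98 pos [ 0.4422 -0.2497  0.1834] F [ 0.08 -0.31  0.43] gap -0.0 tool x,z [ 0.999 -0.034 -0.   ] [-0.  0. -1.]
travel [ 0.1352 -0.2093  0.0792] turn [-0.      0.      0.0003]
```

Call:
apply_moves(claw=[-1, -1, -1, -1, -1], travel=[[0.135, -0.209, 0.079], [0.135, -0.209, 0.079], [0.135, -0.209, 0.079], [0.135, -0.209, 0.079], [0.135, -0.209, 0.079]], turn=[[0, 0, 0], [0, 0, 0], [0, 0, 0], [0, 0, 0], [0, 0, 0]])

```text
t: 1.4
tcp_pos: [0.5555, -0.0866, 0.1199]
tool_rot: [1.0, -0.017, -0.0, -0.0]
force: [-0.2, -0.8, 0.5]
finger_gap: -0.001
gripper_force: 0.0
```

```bash
python3 rem.py .556 -.086 .12 -2 0
```

```text
t 1.4 pos [ 0.5555 -0.0866  0.1199] F [-0.24 -0.78  0.54] gap -0.0 tool x,z [ 0.999 -0.034 -0.   ] [-0.  0. -1.]
travel [ 0.0006 -0.0007 -0.0002] turn [-0.      0.0001  0.0004]
```

Call:
apply_moves(claw=[-1, -1, -1, -1, -1], travel=[[0.016, 0, 0.031], [0.01, 0, 0.047], [-0.001, 0, 0.062], [-0.01, 0, 0.078], [-0.014, 0, 0.087]], turn=[[0, 0, 0], [0, 0, 0], [0, 0, 0], [0, 0, 0], [0, 0, 0]])

```text
t: 1.82
tcp_pos: [0.5419, -0.0873, 0.0494]
tool_rot: [1.0, -0.017, -0.002, -0.001]
force: [-0.9, -0.4, 0.3]
finger_gap: -0.003
gripper_force: 0.2
```

```bash
python3 rem.py .537 -.086 .036 -2 0; python3 -c "
from h import *
s=snap('side');c=cv2.cvtColor(s['pixels'][130:260,200:360],cv2.COLOR_RGB2BGR);cv2.imwrite('pics/c1.png',cv2.resize(c,None,fx=4,fy=4))"
```

```text
t 1.82 pos [ 0.5419 -0.0873  0.0494] F [-0.91 -0.39  0.34] gap -0.0 tool x,z [ 0.999 -0.033 -0.003] [-0.003  0.001 -1.   ]
travel [-0.0061 -0.0014  0.0168] turn [-0.0004  0.0011  0.0005]
```

View pics/c1.png

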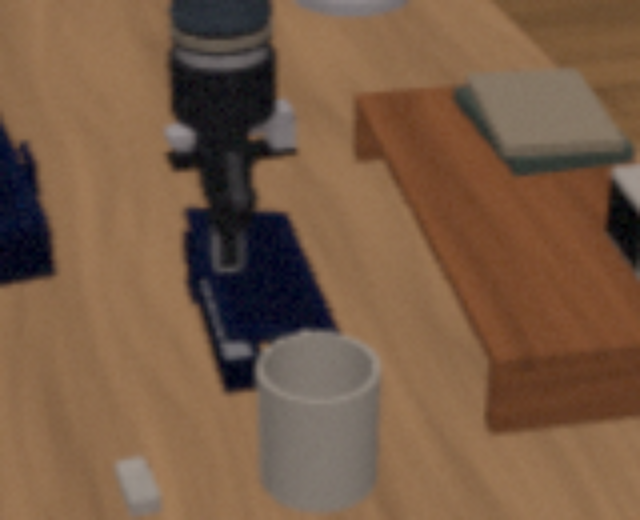

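The crop shows the fingertip on the lid near its free edge at crop (228,268), with the lid nearly down. Now I'll press for the click.

Call:
apply_moves(claw=[-1, -1, -1, -1, -1], travel=[[-0.003, 0, 0.006], [-0.005, 0, 0.011], [-0.006, 0, 0.015], [-0.006, 0, 0.018], [-0.006, 0, 0.018]], turn=[[0, 0, 0], [0, 0, 0], [0, 0, 0], [0, 0, 0], [0, 0, 0]])

```text
t: 2.28
tcp_pos: [0.5394, -0.0883, 0.0372]
tool_rot: [1.0, -0.017, 0.001, 0.0]
force: [-0.0, 0.9, 0.2]
finger_gap: -0.003
gripper_force: 0.0
```

```bash
python3 rem.py .537 -.086 .036 -2 0
```

```text
t 2.28 pos [ 0.5394 -0.0883  0.0372] F [-0.04  0.93  0.22] gap -0.0 tool x,z [ 0.999 -0.034  0.001] [ 0.001 -0.001 -1.   ]
travel [-0.0031 -0.0027  0.0015] turn [ 0.0002 -0.0005  0.0003]
```

Call:
apply_moves(claw=[-1, -1, -1, -1, -1], travel=[[-0.003, 0, 0.002], [-0.003, 0, 0.004], [-0.003, 0, 0.006], [-0.003, 0, 0.006], [-0.003, 0, 0.006]], turn=[[0, 0, 0], [0, 0, 0], [0, 0, 0], [0, 0, 0], [0, 0, 0]])

```text
t: 2.7
tcp_pos: [0.5382, -0.0885, 0.0356]
tool_rot: [1.0, -0.017, 0.003, 0.001]
force: [-1.8, 1.2, 25.7]
finger_gap: 0.002
gripper_force: 12.4
```

It took 26 N at full shut height, so it should have clicked. I'll lift and check.

Call:
apply_moves(claw=[-1, -1, -1, -1, -1], travel=[[0, 0, -0.03], [0, 0, -0.08], [-0.08, 0, -0.13], [-0.13, 0, -0.13], [-0.18, 0, -0.13]], turn=[[0, 0, 0], [0, 0, 0], [0, 0, 0], [0, 0, 0], [0, 0, 0]])

```text
t: 3.12
tcp_pos: [0.4201, -0.0846, 0.1349]
tool_rot: [1.0, -0.016, 0.003, 0.001]
force: [0.5, -0.3, -0.2]
finger_gap: -0.001
gripper_force: 0.0
```

```bash
cat > m.py <<'E'
from h import *
s=snap('top');save(s,'tt.png');P=cloud(s);hsv=cv2.cvtColor(s['pixels'],cv2.COLOR_RGB2HSV)
Q=P[100:205,195:288].reshape(-1,3);h=hsv[100:205,195:288].reshape(-1,3)
ok=(h[:,0]>105)&(h[:,0]<130)&(h[:,1]>120)&(Q[:,2]>.015)&(Q[:,2]<.15)
Q=Q[ok];print(len(Q),cv2.minAreaRect(Q[:,:2].astype(np.float32)),np.percentile(Q,[1,50,99],axis=0).round(4).tolist())
f=Q[np.isfinite(Q).all(1)];print('plane',np.linalg.lstsq(np.c_[f[:,:2],np.ones(len(f))],f[:,2],rcond=None)[0].round(3))
E
python3 rem.py .4 -.088 .14 -2 0; python3 m.py
```

```text
t 3.12 pos [ 0.4201 -0.0846  0.1349] F [ 0.51 -0.34 -0.22] gap -0.0 tool x,z [ 0.999 -0.033  0.006] [ 0.006 -0.003 -1.   ]
travel [-0.025   0.0051 -0.0065] turn [ 0.0009 -0.0018  0.0007]
1492 ((0.5584093332290649, -0.08386287838220596), (0.18571624159812927, 0.09541410207748413), 89.0370864868164) [[0.5139, -0.1746, 0.0261], [0.5634, -0.0879, 0.0349], [0.6043, 0.0073, 0.0417]]
plane [-0.     0.003  0.035]
```

The lid is shut: it is a flat plane at z 0.035 and the case is still in place (front x about 0.519). Next I'll open the fingers to straddle the tongue, tilt the tool 15° so the body leans back, and go down in front.

Call:
apply_moves(claw=[1, 1, 1, 1, 1], travel=[[0, 0, 0], [0.03, 0, 0.03], [0.05, 0.003, 0.08], [0.05, 0.003, 0.1], [0.05, 0.003, 0.1]], turn=[[0, 0.03, 0], [0, 0.06, 0], [0, 0.083, 0], [0, 0.083, 0], [0, 0.083, 0]])

```text
t: 3.58
tcp_pos: [0.4605, -0.0868, 0.0567]
tool_rot: [0.991, -0.016, 0.131, 0.0]
force: [1.6, 0.4, -0.3]
finger_gap: 0.71
gripper_force: 0.0
```

```bash
python3 rem.py .475 -.086 .004 -2 15;python3 rem.py .505 -.087 .004 -2 15; python3 -c "
from h import *
s=snap('side');c=cv2.cvtColor(s['pixels'][110:260,180:360],cv2.COLOR_RGB2BGR);cv2.imwrite('pics/c2.png',cv2.resize(c,None,fx=4,fy=4))"
```

```text
t 3.58 pos [ 0.4605 -0.0868  0.0567] F [ 1.58  0.44 -0.31] gap 0.71 tool x,z [ 0.965 -0.032  0.26 ] [ 0.26  -0.005 -0.966]
travel [ 0.0004 -0.0013  0.0683] turn [-0.0013 -0.0003  0.0005]
t 3.58 pos [ 0.4605 -0.0868  0.0567] F [ 1.58  0.44 -0.31] gap 0.71 tool x,z [ 0.965 -0.032  0.26 ] [ 0.26  -0.005 -0.966]
travel [ 0.0366 -0.0013  0.0781] turn [-0.0013 -0.0003  0.0005]
```

View pics/c2.png

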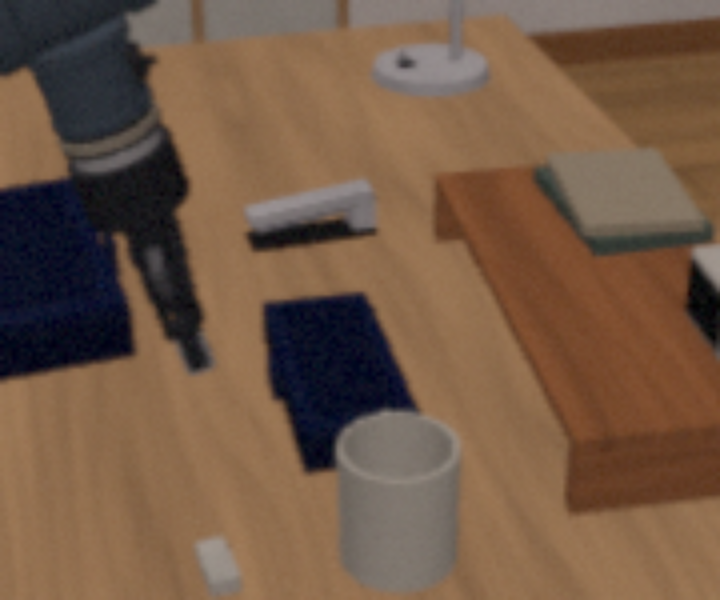

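The crop shows the case shut at (340,380), the fingers in front of it at (195,355), and the mug, stapler and eraser untouched. Going down.

Call:
apply_moves(claw=[1, 1, 1, 1, 1], travel=[[0, 0, 0.02], [0, 0, 0.03], [0, 0, 0.05], [0, 0, 0.068], [0.012, 0, 0.071]], turn=[[0, 0, 0], [0, 0, 0], [0, 0, 0], [0, 0, 0], [0, 0, 0]])

```text
t: 4.05
tcp_pos: [0.4833, -0.0859, 0.004]
tool_rot: [0.991, -0.017, 0.13, -0.002]
force: [-0.5, 0.6, -0.6]
finger_gap: 1.0
gripper_force: 0.0
```

```bash
python3 rem.py .505 -.087 .005 -2 15;python3 rem.py .575 -.089 .005 -2 15
```

```text
t 4.05 pos [ 0.4833 -0.0859  0.004 ] F [-0.46  0.6  -0.63] gap 1.0 tool x,z [ 0.966 -0.035  0.257] [ 0.258 -0.001 -0.966]
travel [0.0266 0.0005 0.0058] turn [-0.0024  0.0004 -0.0004]
t 4.05 pos [ 0.4833 -0.0859  0.004 ] F [-0.46  0.6  -0.63] gap 1.0 tool x,z [ 0.966 -0.035  0.257] [ 0.258 -0.001 -0.966]
travel [ 0.1111 -0.      0.0283] turn [-0.0024  0.0004 -0.0004]
```

Call:
apply_moves(claw=[1, 1, 1, 1, 1], travel=[[0.012, 0, 0.0025], [0.023, 0, 0.0055], [0.0335, 0, 0.008], [0.0445, 0, 0.011], [0.0565, 0, 0.014]], turn=[[0, 0, 0], [0, 0, 0], [0, 0, 0], [0, 0, 0], [0, 0, 0]])

```text
t: 4.47
tcp_pos: [0.5302, -0.0874, 0.0059]
tool_rot: [0.991, -0.016, 0.129, -0.001]
force: [-1.3, -0.0, -0.0]
finger_gap: 1.0
gripper_force: 0.6
```

```bash
python3 rem.py .58 -.089 .005 -2 15; python3 m.py
```

```text
t 4.47 pos [ 0.5302 -0.0874  0.0059] F [-1.28 -0.02 -0.04] gap 1.0 tool x,z [ 0.966 -0.032  0.257] [ 0.257 -0.002 -0.966]
travel [0.0599 0.0001 0.0171] turn [-0.0022  0.0007  0.0006]
961 ((0.5817016959190369, -0.08424373716115952), (0.18962162733078003, 0.0842641070485115), 84.99530029296875) [[0.535, -0.1768, 0.0283], [0.5926, -0.113, 0.0348], [0.6204, 0.0028, 0.0414]]
plane [-0.012  0.002  0.042]
```

Call:
apply_moves(claw=[1, 1, 1, 1, 1], travel=[[0.015, 0, 0.0045], [0.03, 0, 0.0085], [0.045, 0, 0.013], [0.06, 0, 0.017], [0.075, 0, 0.021]], turn=[[0, 0, 0], [0, 0, 0], [0, 0, 0], [0, 0, 0], [0, 0, 0]])

```text
t: 4.93
tcp_pos: [0.5919, -0.0894, 0.0051]
tool_rot: [0.992, -0.016, 0.129, -0.001]
force: [-2.6, -0.1, 1.3]
finger_gap: 1.003
gripper_force: 1.2
```

```bash
python3 rem.py .65 -.0915 .005 -2 15; python3 -c "
from h import *
a=snap('side');b=snap('top')
c=np.hstack([cv2.resize(s['pixels'][y:y+150,x:x+160],None,fx=2.5,fy=2.5) for s,x,y in((a,210,120),(b,160,50))])
cv2.imwrite('pics/c3.png',c[...,::-1])"
```

```text
t 4.93 pos [ 0.5919 -0.0894  0.0051] F [-2.62 -0.08  1.32] gap 1.0 tool x,z [ 0.966 -0.032  0.256] [ 0.256 -0.002 -0.967]
travel [0.0702 0.0004 0.0188] turn [-0.0022  0.001   0.0006]
```

View pics/c3.png

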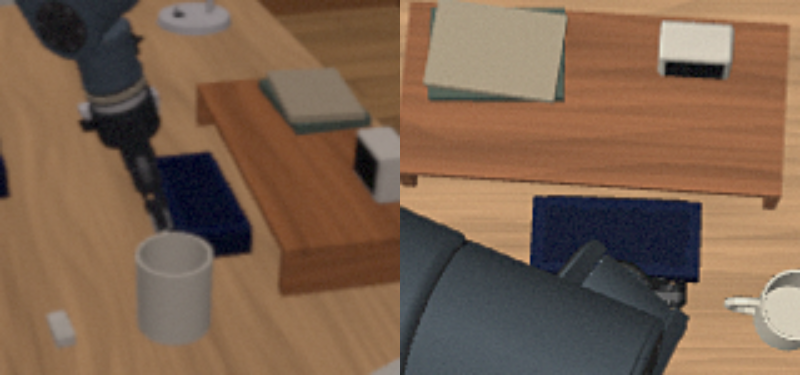

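The crops show the case still shut, flat and square, with its back edge at right-crop (615,200) just short of the shelf. The mug is clear. I'll keep pushing.

Call:
apply_moves(claw=[1, 1, 1, 1, 1], travel=[[0.013, 0, 0.0037], [0.026, 0, 0.0072], [0.039, 0, 0.0106], [0.052, 0, 0.014], [0.065, 0, 0.0175]], turn=[[0, 0, 0], [0, 0, 0], [0, 0, 0], [0, 0, 0], [0, 0, 0]])

```text
t: 5.45
tcp_pos: [0.645, -0.0911, 0.0045]
tool_rot: [0.992, -0.016, 0.129, -0.001]
force: [-2.0, -0.4, 0.4]
finger_gap: 0.998
gripper_force: 0.9
```

```bash
python3 rem.py .677 -.0915 .006 -2 15
```

```text
t 5.45 pos [ 0.645  -0.0911  0.0045] F [-2.   -0.39  0.39] gap 1.0 tool x,z [ 0.966 -0.032  0.255] [ 0.255 -0.002 -0.967]
travel [ 0.0392 -0.0008  0.0084] turn [-0.0022  0.0012  0.0005]
```

Call:
apply_moves(claw=[1, 1, 1, 1, 1], travel=[[0.012, 0, 0.0028], [0.022, 0, 0.005], [0.031, 0, 0.007], [0.037, 0, 0.008], [0.039, 0, 0.0085]], turn=[[0, 0, 0], [0, 0, 0], [0, 0, 0], [0, 0, 0], [0, 0, 0]])

```text
t: 5.87
tcp_pos: [0.679, -0.0927, 0.0065]
tool_rot: [0.991, -0.016, 0.131, -0.0]
force: [-1.1, 0.1, -0.3]
finger_gap: 1.0
gripper_force: 0.6
```

Call:
apply_moves(claw=[1, 1, 1, 1, 1], travel=[[-0.03, 0, -0.008], [-0.07, 0, -0.02], [-0.12, 0, -0.04], [-0.17, 0, -0.08], [-0.21, 0, -0.13]], turn=[[0, 0, 0], [0, 0, 0], [0, 0, 0], [0, 0, 0], [0, 0, 0]])

```text
t: 6.28
tcp_pos: [0.5027, -0.0865, 0.0513]
tool_rot: [0.992, -0.016, 0.128, -0.001]
force: [0.5, -0.7, 1.6]
finger_gap: 1.002
gripper_force: 0.0
```

Call:
apply_moves(claw=[1, 1, 1, 1, 1], travel=[[-0.02, 0, -0.05], [-0.02, 0, -0.1], [-0.02, 0, -0.12], [-0.02, 0, -0.12], [-0.02, 0, -0.12]], turn=[[0, 0, 0], [0, 0, 0], [0, 0, 0], [0, 0, 0], [0, 0, 0]])

```text
t: 6.7
tcp_pos: [0.4667, -0.0872, 0.1421]
tool_rot: [0.991, -0.016, 0.132, 0.0]
force: [-0.2, 0.2, -0.6]
finger_gap: 1.002
gripper_force: 0.0
```

```bash
python3 rem.py .5 -.0915 .1 -2 15; python3 -c "
from h import *
a=snap('side');b=snap('top')
c=np.hstack([cv2.resize(s['pixels'][y:y+150,x:x+160],None,fx=2.5,fy=2.5) for s,x,y in((a,210,120),(b,160,50))])
cv2.imwrite('pics/c4.png',c[...,::-1])
s=b;P=cloud(s);h=cv2.cvtColor(s['pixels'],cv2.COLOR_RGB2HSV)
m=(h[...,0]>105)&(h[...,0]<130)&(h[...,1]>120);m[:100]=0;m[150:]=0;m[:,:195]=0;m[:,300:]=0
v,u=np.nonzero(m);print(len(u),u.min(),u.max(),v.min(),v.max())
for x in range(u.min(),u.max()+1,6):
  q=v[u==x]
  if len(q):
    w=world(s,[[x,q.max()+.5]],z=.036)[0];e=.0549*w[1]+.6979;print(x,q.min(),q.max(),w[:2].round(3),'rel',round(w[0]-e,4))
"
```

```text
t 6.7 pos [ 0.4667 -0.0872  0.1421] F [-0.22  0.18 -0.6 ] gap 1.0 tool x,z [ 0.964 -0.032  0.262] [ 0.262 -0.005 -0.965]
travel [0.0265 0.0042 0.0617] turn [-0.0012 -0.0011  0.0006]
407 214 279 124 134
214 124 130 [0.681 0.003] rel -0.017
220 125 131 [ 0.678 -0.014] rel -0.0188
226 125 131 [ 0.679 -0.031] rel -0.0177
232 125 130 [ 0.682 -0.048] rel -0.0138
238 125 132 [ 0.676 -0.064] rel -0.0184
244 126 134 [ 0.67  -0.081] rel -0.0231
250 126 134 [ 0.671 -0.098] rel -0.022
256 127 132 [ 0.676 -0.115] rel -0.0151
262 127 133 [ 0.674 -0.132] rel -0.0169
268 127 133 [ 0.674 -0.148] rel -0.0158
274 128 133 [ 0.674 -0.165] rel -0.0147
```

View pics/c4.png

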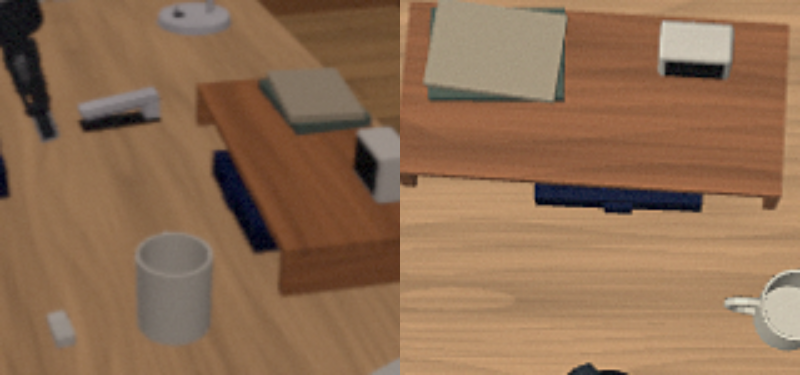

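The crops show the case under the shelf and square, its front strip at right-crop y≈205. The front lies 1 to 2 cm short of the shelf edge along its whole width (limit 3 cm). It is shut, the arm is clear, and the mug and stapler are undisturbed. I'll hand it in.

```bash
python3 -c "
from station import manip
print(manip.sign_off())"
```

```text
the job is handed in; nothing more can be done
None
```

The lid is pressed shut and holds. The case now lies flat under the shelf with its front 1–2 cm short of the shelf's edge, the bystanders look undisturbed, and the job is handed in; no verdict was returned.

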